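# Lock the glass level on the animation light table

## Robot

A 6-joint arm with a two-finger parallel gripper is mounted at the origin on the work surface. World frame = base frame: x ahead of the robot, y to its left, z up, the work surface at z = 0. Lengths are in m, angles in rad, forces in N, time in s.
With the tool pointing down it reaches from about 0.275 to 0.725 m from the base axis. Payload 15.9 kg.
Tool frame: the origin (TCP) lies midway between the tips of the shut fingers; the grasp point (between the pads) lies 19 mm behind it; z points along the fingers, y is the line along which they close (so a half turn about z gives the same grasp; the last joint's range is limited). The gripper opens to 85 mm and grips with 20 to 120 N. Pads are 22 mm wide; open, the fingers measure 114 mm over their backs; the gripper's body (76 mm by 85 mm) begins 54 mm behind the grasp point. The pads swing forward as they close: fully open they stand 13 mm farther back than shut.
Start: joints at [1.282, 0.213, -0.034, 1.323, 0, 1.571], TCP at [0.142, 0.479, 0.231] pointing down, gripper open.
Joint ranges: [-2.98, 2.98], [-0.74, 1.72], [-1.14, 1.35], [-2.1, 2.04], [-1.57, 1.44], [-3.14, 3.14]. Speed limits (rad/s): [1.89, 1.89, 2.39, 2.57, 3.14, 3.14].

## Interface

Orientations are given as a rotation vector (axis times angle).
In Python, from cell import r, fingers, kin, vision gives the robot as it stands. Calls block until the motion is done:
- r.move_pose(position, orientation): joint-space move of the TCP to a pose.
- r.movel(position, rot=None, max_speed=0.15): straight line of the TCP; rot=None keeps the orientation; max_speed is the mean speed in m/s.
- r.movej(angles): joint-space move.
- fingers.release() and fingers.grasp(): open the fingers fully, or close them until they stop; the grip force is fixed at half the most.
- r.pause(seconds).
- kin.inverse_kinematics(position, orientation): joint angles nearest the present ones, or None.
- vision.get_image(name): name is "scene" or "top" or "wrist"; returns the picture (420x560x3 uint8, red, green, blue); there is no depth.
- vision.calibration(name): a dict with "K" (3x3 intrinsics, pixels), "position" and "attitude" of the camera in the world. Camera axes: x right, y up, looking along -z (the intrinsics and any distortion apply to the point x, -y, -z); pixel columns grow to the right and rows downward; lengths in m; the calibration is good to about 2 mm. A picture is of the moment at which its call begins: read the wrist's pose just before it. calibration takes no time and is no camera call; for the wrist camera it gives the pose at the moment of the call.
A pose or a line that the arm cannot do raises r.IKError and nothing moves.
- r.hand_in(): hands the job in; it is judged then, once.
Readings, each from a call of its own:
- r.current_t(): time.
- r.current_joint_pos(): joint angles.
- r.current_qvel(): joint speeds.
- r.current_tau(): joint torques, N m.
- r.current_eef_pos(): TCP position.
- r.current_tool_rot(): TCP orientation.
- r.current_ft_force(): force on the tool from outside, world axes, zero at the start.
- r.current_ft_torque(): the same for the moment, N m.
- r.current_opening(): opening from 0.0 (shut) to 1.0 (fully open).
- r.current_finger_force(): force on a finger pad.
Only numpy, scipy, OpenCV 4.12 (cv2) and the standard library are available. Lean on these libraries where they do the work, as an engineer would, in place of code of your own. Each camera call takes 0.05 s, during which the arm holds its last target. There are 200 camera calls.

## Task

Slide the framed glass all the way home against the end stop of its bed on the light table, squarely and without ramming it. Then tighten the edge clamp onto the glass's frame by turning its torque-limiting T-handle clockwise (seen from above) until the handle clicks over, stop there without driving it on past the click, and let go. Leave the other things on the bench where they are.

Things in the scene. Friction and masses are not known exactly. Their poses are not given: they have to be found in the camera images.
- bed: Fixed light table, 280 (x) x 360 (y) x 22 mm, white lit top 22 mm above the bench. On it two grey slotted-angle rails along x, 32 mm high, inner faces at y = +97 and -97 mm, x = -130 to +95 mm. The end stop closes them at +x; the open end at -x faces the robot. Origin: centre of the underside, z up.
- bed_stop (a point): Middle of the end stop's face, 5 mm above the lit top, at x = +95 mm in the bed's frame. The end stop is a slotted angle, 32 mm high, across the far ends of the rails; its face looks to -x of the bed.
- glass: Clear pane in a slim dark metal frame (bars 16 mm wide), 150 (x) x 190 (y) x 9 mm, about 0.45 kg, loose, flat on the lit top, 2 mm play to each rail; a ring of black beads is stuck on it. Origin: centre of the underside; x points to the stop: far edge x = +75, near edge (push here) x = -75 mm. Starts 25 to 45 mm short of the stop; home, its origin is at x = +20 mm in the bed's frame.
- clamp: Fixed steel edge clamp on the bed's left (+y) rail: shoe, post and an arm (top 81 mm above the bench) over the left bar of the glass frame. Its upright screw carries a T-handle on top and a 15 mm round rubber foot below, which starts a few mm clear of the glass frame (top 31 mm above the bench). Origin: on the bench, on the bed's centre line; screw axis at x = 0, y = +86 mm.
- handle_grip (a point): Middle of the T-handle's black cross bar, on the screw's axis, about 133 mm above the bench. Bar 80 mm long (this point's x) x 14 wide (y) x 16 mm high; below it a 12 mm stem, then the 29 mm round hub, its top 24 mm below this point. Clockwise turning lowers handle and foot together, 1.6 mm per rad: follow it down, do not hang on it. Several grasps may be needed.
- hub (a point): Middle of the torque hub below the bar. Clockwise feel while turning: 0.14 N m runs the screw freely, 0.6 to 2.7 rad until the foot touches; then the torque climbs, within some 0.3 rad. At 0.26 N m (75 N under the foot) the hub clicks over: the bar yields, torque falling to 0.05 N m; solid stop 0.24 rad after, beyond it overtightens. Let go, the bar springs back; the screw stays tight.
- tray: Small red plastic tray, 75 x 62 x 22 mm, a bystander. Origin: centre of the underside.
- jar_a: Amber bead jar, 38 mm across, 50 mm high, a bystander. Origin: centre of the underside.
- jar_b: Clear bead jar, 32 mm across, 42 mm high, standing on the light table outside the right rail, a bystander. Origin: centre of the underside.
- tape: Roll of paper tape lying flat, 90 mm across, 18 mm high, on the bench at the left, a bystander. Origin: centre of the underside.
- peg_a: Wooden clothes peg, 72 mm long, lying on the light table outside the right rail, a bystander. Origin: centre of the underside.
- peg_b: Wooden clothes peg, 72 mm long, on the bench at the left, a bystander. Origin: centre of the underside.
- brush: Paint brush, 150 mm long, on the bench at the right, a bystander. Origin: centre of the underside.
- loupe: Black loupe with a short handle, 56 mm across, a bystander. Origin: centre of the underside.

How it is judged:
On the way, in this order (a step that is already met when the one before it is completed fails the run):
1. the glass is home against the end stop and square to it, the clamp still open (x of glass in the frame of bed above 0.018 m and angle between the x axis of glass and the x axis of bed, either way round below 0.02 rad and contact force between clamp and glass below 5 N), for 0.2 s.
2. the clamp has been turned up to the click: its foot bears on the glass frame with at least 60 N (contact force between clamp and glass above 60 N), for 0.2 s.
At the end, for the whole second after the job is handed in: The glass lies flat, home against the end stop (gap under 2 mm) and square to it (within 0.02 rad), at rest, and the clamp's foot bears on its frame with the force that the click gives (60 to 105 N; the click comes at about 75 N), with the handle let go (x of glass in the frame of bed above 0.018 m and angle between the x axis of glass and the x axis of bed, either way round below 0.02 rad and angle between glass's own z axis and vertical below 0.02 rad and contact force between clamp and glass between 60 and 105 N and linear speed of glass below 0.01 m/s); the robot touches nothing.
It fails at once if the clamp is driven on past the click (foot on the glass frame above 105 N) (contact force between clamp and glass above 105 N).
It fails at once if the robot rams or squeezes the glass with more than 40 N (contact force between the arm and glass above 40 N).
It fails at once if another thing on the bench is moved by more than 30 mm (distance of any of tray, jar_a, jar_b, tape, peg_a, peg_b, brush, loupe from where it was at the start of the episode above 0.03 m).
It also fails if it takes over 72 s, if anything falls off the work surface, if the arm or the gripper's body presses on something with over 40 N, if the wrist force passes 120 N, or if a joint passes its speed limit or range.

## Working session

There is one attempt and no reset: what is moved stays moved. The work goes in short steps, each a Python script; the robot and the scene stay as the last script left them, time stands still between calls to the robot, and variables do not carry over. Pictures are saved under pics/ and viewed, at most 10 in all, crops included, and the job is handed in when it is done.

```bash
ls; mkdir -p pics; python3 - <<'E'
from cell import r,vision
import cv2,numpy as np
for n in ("top","scene"):
    cv2.imwrite(f"pics/{n}0.png",vision.get_image(n)[:,:,::-1]); c=vision.calibration(n); print(n,c)
print(r.current_t(), r.current_tool_rot(), r.current_ft_force())
E
```

```text
pics
top {'K': array([[419.37684546,   0.        , 282.39977424],
       [  0.        , 419.37684546, 210.19688471],
       [  0.        ,   0.        ,   1.        ]]), 'position': array([ 0.39467872, -0.00224876,  1.4194319 ]), 'attitude': array([ 0.10201292, -0.09036966, -1.53965286])}
scene {'K': array([[436.02647363,   0.        , 284.27912238],
       [  0.        , 436.02647363, 208.57415319],
       [  0.        ,   0.        ,   1.        ]]), 'position': array([1.3261607 , 0.2849636 , 0.95771651]), 'attitude': array([0.51679253, 0.73104726, 1.80780211])}
0.1 [-4.52020280e-01 -3.10873142e+00  1.61375507e-03] [-0.58082965  0.21473876  0.32671923]
```

View pics/top0.png

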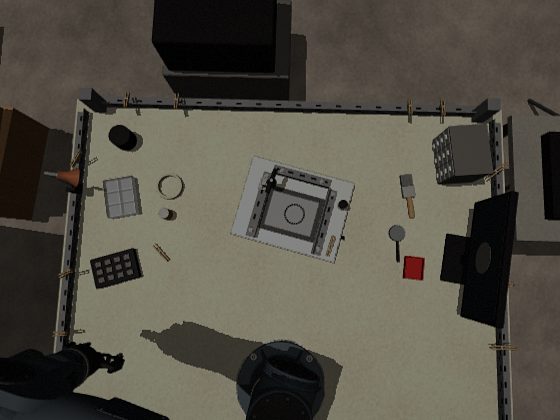

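View pics/scene0.png

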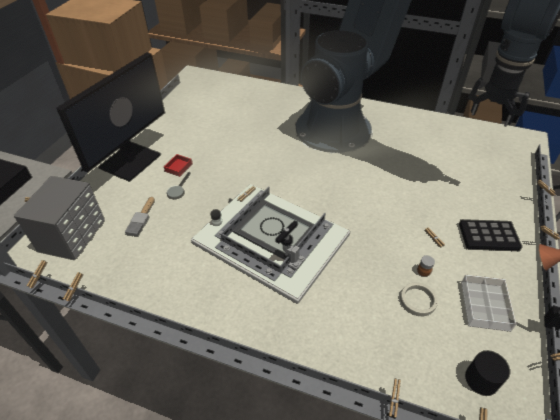

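The top view shows the light table with corners at about (253,157), (355,182), (335,263) and (231,235). The clamp handle is near (270,180), and the robot is at the bottom. I'll fit the bed pose, then look with the wrist camera.

```bash
cat > h.py <<'E'
from cell import r,fingers,kin,vision
import cv2,numpy as np
from scipy.spatial.transform import Rotation as R
from scipy.optimize import least_squares
def cam(n):
    c=vision.calibration(n); return c["K"],np.array(c["position"]),R.from_rotvec(c["attitude"]).as_matrix(),c
def proj(P,c):
    K,p,A=c[:3]; q=(np.atleast_2d(P)-p)@A*[1,-1,-1]; u=q@K.T; return u[:,:2]/u[:,2:]
def ray(px,z,c):
    K,p,A=c[:3]; px=np.atleast_2d(px).astype(float)
    d=np.c_[px,np.ones(len(px))]@np.linalg.inv(K).T*[1,-1,-1]@A.T
    return p+d*((z-p[2])/d[:,2])[:,None]
def down(yaw): # tool z down; tool x axis at world angle yaw, tool y = yaw-90
    return (R.from_euler('z',yaw)*R.from_euler('x',np.pi)).as_rotvec()
def fit(model,world): # planar rigid: x,y,yaw
    f=lambda v:((R.from_euler('z',v[2]).as_matrix()@model.T).T[:,:2]+v[:2]-world[:,:2]).ravel()
    return least_squares(f,[*world.mean(0)[:2],-.2])
E
python3 - <<'E'
from h import *
c=cam("top"); w=ray([(253,157),(355,182),(335,263),(231,235)],.022,c)
m=np.array([(.14,.18,0),(.14,-.18,0),(-.14,-.18,0),(-.14,.18,0)])
s=fit(m,w); print(w.round(3),s.x.round(4),s.fun.round(4))
K,p,A,_=cam("wrist"); T=R.from_rotvec(r.current_tool_rot()).as_matrix()
print("cam in tool",T.T@(p-r.current_eef_pos()),"look dir tool",T.T@A@[0,0,-1],K[0,0],_.keys())
x,y,yw=s.x
# wrist view target
for h in (.42,.38,.34,.3):
    q=kin.inverse_kinematics([x-.08*np.cos(yw),y-.08*np.sin(yw),h],down(yw)); print(h,q)
E
```

```text
[[ 0.747  0.116  0.022]
 [ 0.67  -0.232  0.022]
 [ 0.397 -0.168  0.022]
 [ 0.479  0.18   0.022]] [ 0.5732 -0.026  -0.227 ] [ 0.003   0.0015 -0.0012 -0.001  -0.0002 -0.0017 -0.0016  0.0012]
cam in tool [ 0.07021909 -0.00072638 -0.14184962] look dir tool [-2.76793821e-01  1.72337254e-04  9.60929316e-01] 291.1576717700761 dict_keys(['K', 'position', 'attitude'])
0.42 [-0.01618881  0.27549618  0.53281239  1.82811254  0.         -2.93079006]
0.38 [-0.01618881  0.23934275  0.37714059  1.70859417  0.         -2.93079006]
0.34 [-0.01618881  0.21640133  0.24403995  1.59843495  0.         -2.93079006]
0.3 [-0.01618881  0.20392827  0.12692438  1.49379244  0.         -2.93079006]
```

```bash
python3 - <<'E'
from h import *
yw=-.227; b=R.from_euler('z',yw).apply([-.03,0,0])+[.5732,-.026,0]
r.move_pose([b[0],b[1],.31],down(yw+np.pi)); r.pause(.3)
print(r.current_joint_pos(),r.current_t())
c=cam("wrist"); np.save("c1.npy",np.array(c[:3],dtype=object),allow_pickle=True)
im=vision.get_image("wrist"); cv2.imwrite("pics/w1.png",im[:,:,::-1])
cv2.imwrite("pics/w1b.png",cv2.resize(im[:,:,::-1],(800,600),interpolation=cv2.INTER_CUBIC))
E
```

```text
[-3.47640908e-02  3.14215600e-01  2.97152051e-01  1.55376977e+00
  1.09064751e-05  1.91695639e-01] 2.7Traceback (most recent call last):
  File "<stdin>", line 5, in <module>
ValueError: could not broadcast input array from shape (3,3) into shape (3,)
```

```bash
cat >> h.py <<'E'
import pickle
def snap(n,name):
    c=cam(n); im=vision.get_image(n)[:,:,::-1]; pickle.dump((c[:3],im),open(name+".pkl","wb"))
    cv2.imwrite(f"pics/{name}.png",cv2.resize(im,(800,600),interpolation=cv2.INTER_CUBIC))
E
python3 - <<'E'
from h import *
snap("wrist","w1")
E
```

```text
(no output)
```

View pics/w1.png

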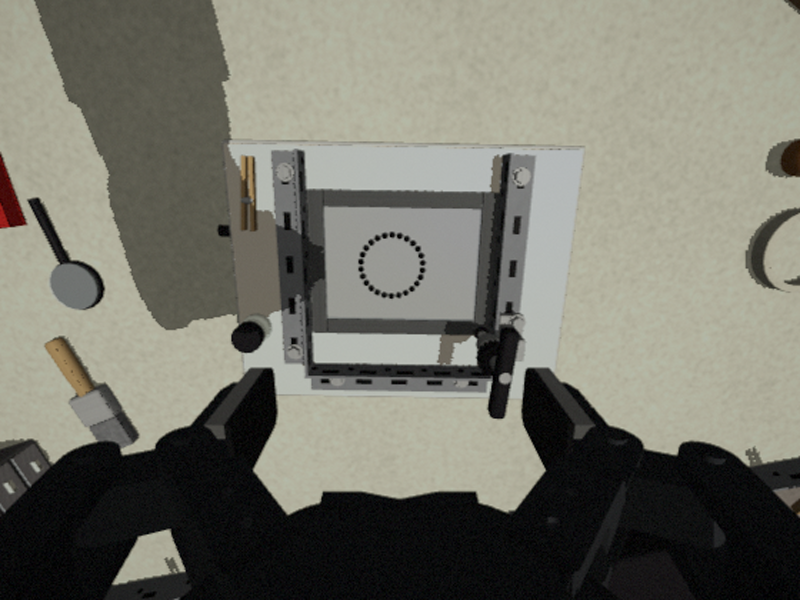

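The wrist view is upside down, with the stop at the bottom. The bed corners are near (228,140), (584,147) and (247,394). The glass near edge runs from (306,190) to (497,195) and its far edge lies at v≈332. The T-bar runs from (510,328) to (497,417) with its centre at (504,378).

```bash
python3 - <<'E'
from h import *
c,_=pickle.load(open("w1.pkl","rb")); k=560/800
V=lambda pts,z: ray((np.array(pts)+.5)*k-.5,z,c)
w=V([(228,140),(584,147),(247,394)],.022)
m=np.array([(-.14,-.18,0),(-.14,.18,0),(.14,-.18,0)])
s=fit(m,w); print("bed",s.x.round(4),s.fun.round(4)); x,y,yw=s.x
B=lambda P:R.from_euler('z',-yw).apply(np.array(P)-[x,y,0])
print("glass near",B(V([(306,190),(497,195)],.031)).round(4)); print("glass far",B(V([(312,333),(480,333)],.031)).round(4))
hb=V([(504,378),(510,328),(497,417)],.141); print("bar",hb.round(4),B(hb).round(4), np.arctan2(*(hb[2]-hb[1])[[1,0]]))
bb=V([(306,367),(488,369)],.022);print("stop base",B(bb).round(4))
c2=cam("top");
bd=lambda P:R.from_euler('z',yw).apply(P)+[x,y,0]
print(proj(bd(np.c_[m[:,:2],[.022]*3]),c2).round(1))
E
```

```text
bed [ 0.578  -0.0217 -0.2469] [-0.0036 -0.0054  0.0004  0.0085  0.0032 -0.0031]
glass near [[-0.0927 -0.0984  0.031 ]
 [-0.0916  0.0888  0.031 ]]
glass far [[ 0.0564 -0.0982  0.031 ]
 [ 0.0528  0.0828  0.031 ]]
bar [[0.6473 0.0451 0.141 ]
 [0.6051 0.0566 0.141 ]
 [0.6819 0.0336 0.141 ]] [[0.0508 0.0817 0.141 ]
 [0.0072 0.0826 0.141 ]
 [0.0872 0.0791 0.141 ]] -0.2907903080462547
stop base [[ 0.1008 -0.1085  0.022 ]
 [ 0.0993  0.0969  0.022 ]]
[[333.2 262.4]
 [228.9 232.8]
 [354.6 182.1]]
```

```bash
cat >> h.py <<'E'
def overlay(name,out,pose,gx,crop=None,extra=(),rest=False):
    c,im=pickle.load(open(name+".pkl","rb")); u0,v0,u1,v1=crop or (0,0,560,420); s=min(800/(u1-u0),600/(v1-v0))
    big=cv2.resize(im[v0:v1,u0:u1],None,fx=s,fy=s,interpolation=cv2.INTER_CUBIC)
    x,y,yw=pose; bd=lambda P:R.from_euler('z',yw).apply(np.array(P,float))+[x,y,0]
    def poly(P,col,cl=True):
        q=(proj(bd(P),c)-[u0,v0]+.5)*s-.5; cv2.polylines(big,[np.round(q).astype(int)],cl,col,1)
    rect=lambda a,b,d,e,z:[(a,d,z),(a,e,z),(b,e,z),(b,d,z)]
    poly(rect(-.14,.14,-.18,.18,.022),(0,0,255))
    poly(rect(-.13,.095,-.097,.097,.054),(0,255,0))
    poly(rect(gx-.075,gx+.075,-.095,.095,.031),(255,0,255))
    for e in extra: poly(e,(255,255,0),False)
    cv2.imwrite(f"pics/{out}.png",big)
E
python3 - <<'E'
from h import *
overlay("w1","o1",(.5755,-.024,-.24),-.017,(140,80,440,305),[[(.047,.086,.141),(.007,.086,.141),(.087,.086,.141)]])
E
```

```text
(no output)
```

View pics/o1.png

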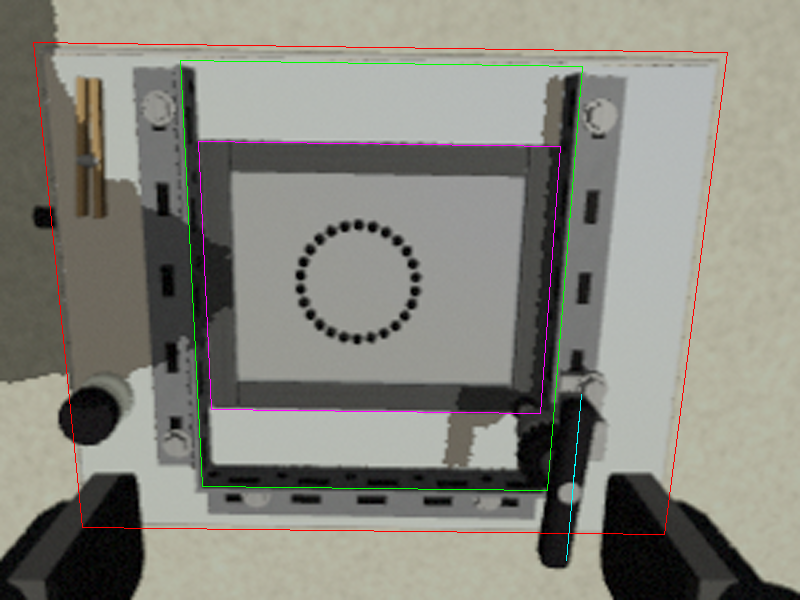

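```bash
python3 - <<'E'
from h import *
c,_=pickle.load(open("w1.pkl","rb")); s=8/3
pts=[((55,52),(-.14,-.18,.022)),((717,63),(-.14,.18,.022)),((86,523),(.14,-.18,.022)),((181,68),(-.13,-.097,.054)),((580,74),(-.13,.097,.054)),((202,489),(.095,-.097,.054)),((547,491),(.095,.097,.054))]
px=(np.array([p[0] for p in pts])+.5)/s-.5+[140,80]; M=np.array([p[1] for p in pts])
K=c[0]
def und(px,k): return cv2.undistortPoints(px.reshape(-1,1,2).astype(float),K,np.array([k,0,0,0.]),P=K).reshape(-1,2)
def f(v):
    W=R.from_euler('z',v[2]).apply(M)+[v[0],v[1],0]; return (proj(W,c)-und(px,v[3])).ravel()
S=least_squares(f,[.5755,-.024,-.24,0],x_scale=[.01,.01,.01,.1],loss='soft_l1'); print(S.x.round(4)); print(S.fun.round(1))
x,y,yw,k=S.x; B=lambda P:R.from_euler('z',-yw).apply(P-[x,y,0])
V=lambda p,z:ray(und((np.array(p,float)+.5)/s-.5+[140,80],k),z,c)
print("glass",B(V([(198,141),(556,147),(211,409)],.031)).round(4))
hb=V([(571,493),(580,398),(553,566)],.141);print("bar",hb.round(4),B(hb).round(4),np.arctan2(*(hb[2]-hb[1])[[1,0]]))
# top camera check
ct=cam("top"); mt=R.from_euler('z',yw).apply([(.14,.18,.022),(.14,-.18,.022),(-.14,-.18,.022),(-.14,.18,.022)])+[x,y,0]; print(proj(mt,ct).round(1))
E
```

```text
[ 0.5767 -0.024  -0.2431 -0.0895]
[-4.   0.2  0.   0.6  0.4  0.7  1.5 -0.4 -0.2 -0.1  0.6 -1.2 -0.6 -0.1]
glass [[-0.0938 -0.0967  0.031 ]
 [-0.0938  0.0931  0.031 ]
 [ 0.0571 -0.0955  0.031 ]]
bar [[0.6486 0.0471 0.141 ]
 [0.6049 0.0576 0.141 ]
 [0.6836 0.0335 0.141 ]] [[0.0527 0.0863 0.141 ]
 [0.0078 0.086  0.141 ]
 [0.0899 0.0816 0.141 ]] -0.2971890145909449
[[252.9 154.5]
 [355.1 182.3]
 [334.  262.7]
 [229.6 233.4]]
```

```bash
cat >> h.py <<'E'
BX,BY,BW=.5767,-.024,-.2431
def bed(px,py,z): return R.from_euler('z',BW).apply([px,py,0])+[BX,BY,z]
def inbed(p): return R.from_euler('z',-BW).apply(np.array(p)-[BX,BY,0])
def F(): return R.from_euler('z',-BW).apply(r.current_ft_force())
E
python3 - <<'E'
from h import *
r.move_pose(bed(-.126,0,.08),down(BW+np.pi)); r.pause(.2); f0=F(); print("f0",f0.round(2),r.current_t())
r.movel(bed(-.126,0,.03),max_speed=.1)
z=.03
while z>.0135:
    z-=.003; r.movel(bed(-.126,0,z),max_speed=.04)
    d=F()-f0
    if abs(d[2])>4: print("touch",z,d); r.movel(bed(-.126,0,z+.004)); break
print(z,(F()-f0).round(2),r.current_t(),inbed(r.current_eef_pos()).round(4))
snap("wrist","w2"); snap("scene","s2")
E
```

```text
f0 [-0.86 -0.38  0.29] 3.925
0.012000000000000004 [ 0.8  -0.33  0.11] 6.075 [-1.261e-01 -1.000e-04  1.180e-02]
```

View pics/w2.png

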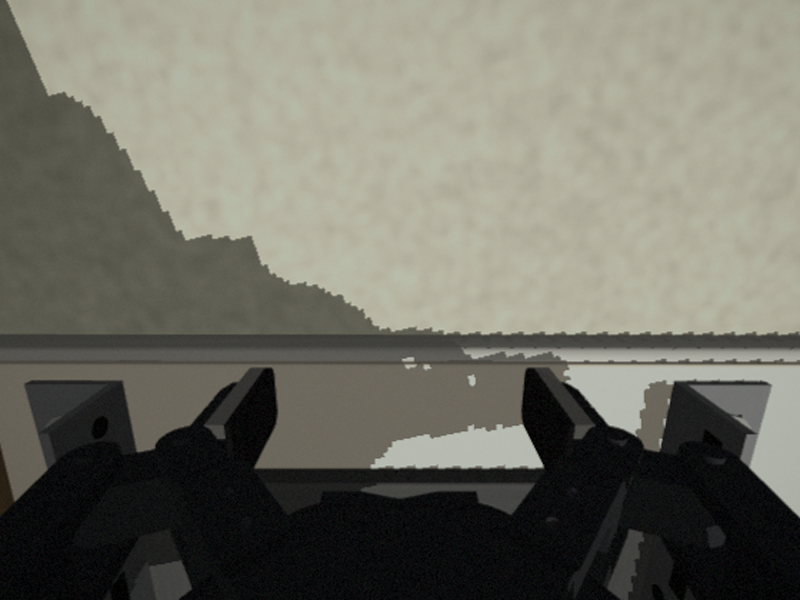

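The fingers are between the rails, with the glass's near edge (row ~475) just ahead of them. Now the push, under force guard.

```bash
python3 - <<'E'
from h import *
f0=F(); z=.0118; x=-.126
log=[]
def go(xx,sp):
    r.movel(bed(xx,0,z),max_speed=sp); d=F()-f0; log.append((round(xx,4),*d.round(1))); return d
go(-.113,.05); x=-.113
while x<-.055:
    x+= .003 if x<-.076 else .001
    d=go(x,.03)
    if -d[0]>9 or abs(d[2])>8: break
print(log[::3],log[-4:],r.current_t(),inbed(r.current_eef_pos()).round(4))
E
```

```text
[(-0.113, np.float64(-1.8), np.float64(-0.2), np.float64(0.2)), (-0.104, np.float64(-1.3), np.float64(-0.6), np.float64(0.0)), (-0.095, np.float64(-1.8), np.float64(-1.2), np.float64(-0.0)), (-0.086, np.float64(-1.6), np.float64(-0.4), np.float64(0.3)), (-0.077, np.float64(-1.5), np.float64(0.0), np.float64(0.5)), (-0.072, np.float64(-3.4), np.float64(-1.1), np.float64(1.9)), (-0.069, np.float64(-3.6), np.float64(0.1), np.float64(0.8)), (-0.066, np.float64(-4.4), np.float64(-0.2), np.float64(1.5)), (-0.063, np.float64(-13.7), np.float64(1.5), np.float64(7.3))] [(-0.066, np.float64(-4.4), np.float64(-0.2), np.float64(1.5)), (-0.065, np.float64(-3.7), np.float64(-0.5), np.float64(1.4)), (-0.064, np.float64(-8.7), np.float64(0.5), np.float64(4.8)), (-0.063, np.float64(-13.7), np.float64(1.5), np.float64(7.3))] 12.5833 [-0.0647 -0.      0.0115]
```

The glass met the stop where expected (about 14 N). Next: retract and inspect.

```bash
python3 - <<'E'
from h import *
r.movel(bed(-.085,0,.0125),max_speed=.06); r.movel(bed(-.11,0,.26),max_speed=.25)
q=np.array(kin.inverse_kinematics([.6486,.0471,.24],down(-.297))); print(q.round(3))
if q[5]>0: print("flip")
r.movej(q); r.pause(.3); print(r.current_t(),r.current_joint_pos().round(3))
snap("wrist","w3")
c,_=pickle.load(open("w3.pkl","rb")); print((proj([[.6486,.0471,.141]],c)+.5)/.7-.5)
E
```

```text
[ 0.072  0.549  0.475  1.497  0.    -2.772]
17.0917 [ 0.072  0.549  0.475  1.497  0.    -2.772]
[[397.96370043 301.1229356 ]]
```

View pics/w3.png

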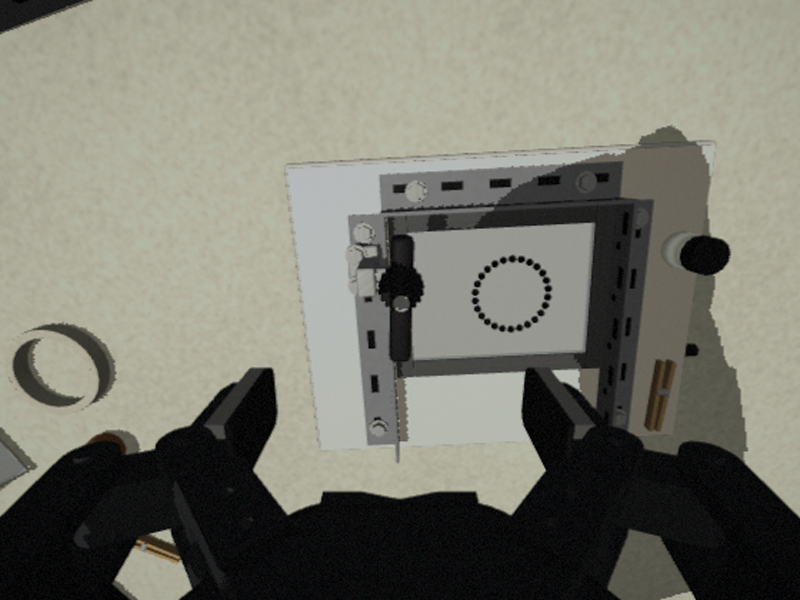

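The T-bar sits at image centre, with its cap at (401,303) and its ends at (402,236) and (401,361), aligned with the tool. The glass frame looks square against the stop. Grasp now.

```bash
python3 - <<'E'
from h import *
c,_=pickle.load(open("w3.pkl","rb")); p=ray([(401.2*.7-.15,302.5*.7-.15)],.141,c)[0]
e=ray([(402*.7,236*.7),(401*.7,361*.7)],.141,c); print(p.round(4),inbed(p).round(4),e.round(4),np.arctan2(*(e[0]-e[1])[[1,0]]),np.linalg.norm(e[0]-e[1]))
y=-.297
r.movel([p[0],p[1],.16],max_speed=.15); r.pause(.2)
f0=r.current_ft_force();t0=r.current_ft_torque()
r.movel([p[0],p[1],.118],max_speed=.06); print("desc",(r.current_ft_force()-f0).round(2))
fingers.grasp(); r.pause(.3)
print("grasp",(r.current_ft_force()-f0).round(2),(r.current_ft_torque()-t0).round(3),r.current_opening(),r.current_finger_force(),r.current_t(),r.current_eef_pos().round(4))
pickle.dump((f0,t0,p),open("ft.pkl","wb"))
for _ in range(5): r.pause(.05); print((r.current_ft_torque()-t0).round(3))
E
```

```text
[0.6472 0.0455 0.141 ] [0.0517 0.0844 0.141 ] [[0.6852 0.0333 0.141 ]
 [0.6103 0.0567 0.141 ]] -0.3036447487128408 0.0784529636783303
desc [-0.45 -1.03 -0.19]
grasp [0.87 3.19 4.16] [ 0.819 -0.104 -0.074] 0.15369969816779494 59.66534972190857 19.825 [0.6474 0.0457 0.1182]
[ 0.824 -0.08  -0.071]
[ 0.805 -0.14  -0.11 ]
[ 0.857 -0.065 -0.143]
[ 0.839 -0.123 -0.12 ]
[ 0.882 -0.119 -0.12 ]
```

```bash
cat >> h.py <<'E'
def rd(t0,f0,n=4):
    T=[];G=[]
    for _ in range(n): r.pause(.02); T.append(r.current_ft_torque()-t0); G.append(r.current_ft_force()-f0)
    return np.mean(T,0),np.mean(G,0)
E
python3 - <<'E'
from h import *
f0,t0,p=pickle.load(open("ft.pkl","rb"))
P=np.array(r.current_eef_pos()); P=np.array([p[0],p[1],.118]); 
P[:2]+=.001*np.array([np.sin(.297),np.cos(.297)]); r.movel(P,max_speed=.03)
T,G=rd(t0,f0); print(T.round(3),G.round(2))
th=0
for s in (.05,.05,.1,.1):
    th+=s; r.movel(P-[0,0,.0016*th],down(-.297-th)); T,G=rd(t0,f0); print(round(th,2),T.round(3),G.round(2),round(r.current_t(),2),r.current_opening())
pickle.dump((P,th),open("st.pkl","wb")); print(r.current_joint_pos().round(3))
E
```

```text
[ 0.154  0.122 -0.103] [-0.27  0.23  6.19]
0.05 [ 0.145  0.12  -0.036] [-0.47  0.21  5.78] 20.71 0.14971185411052693
0.1 [0.121 0.161 0.016] [-1.07  0.12  6.13] 21.02 0.15118402286922858
0.2 [ 0.104  0.163 -0.166] [-0.96  0.39  5.9 ] 21.34 0.15045346348782665
0.3 [ 0.079  0.165 -0.139] [-0.85  0.27  6.36] 21.66 0.15054825863330884
[ 7.100e-02  5.620e-01  1.880e-01  1.197e+00 -1.000e-03 -2.473e+00]
```

```bash
python3 - <<'E'
from h import *
f0,t0,_=pickle.load(open("ft.pkl","rb")); P,th=pickle.load(open("st.pkl","rb"))
for s in (.1,.1,.1):
    th+=s; r.movel(P-[0,0,.0016*th],down(-.297-th)); T,G=rd(t0,f0,6); print(round(th,2),T.round(3),G.round(2),round(r.current_t(),2),r.current_tau()[5].round(3))
pickle.dump((P,th),open("st.pkl","wb")); snap("wrist","w4")
E
```

```text
0.4 [ 0.085  0.21  -0.123] [-1.03  0.48  6.15] 22.01 -0.112
0.5 [ 0.068  0.253 -0.144] [-0.66 -0.13  6.37] 22.36 -0.112
0.6 [ 0.077  0.275 -0.148] [-0.92  0.13  6.28] 22.71 -0.112
```

View pics/w4.png

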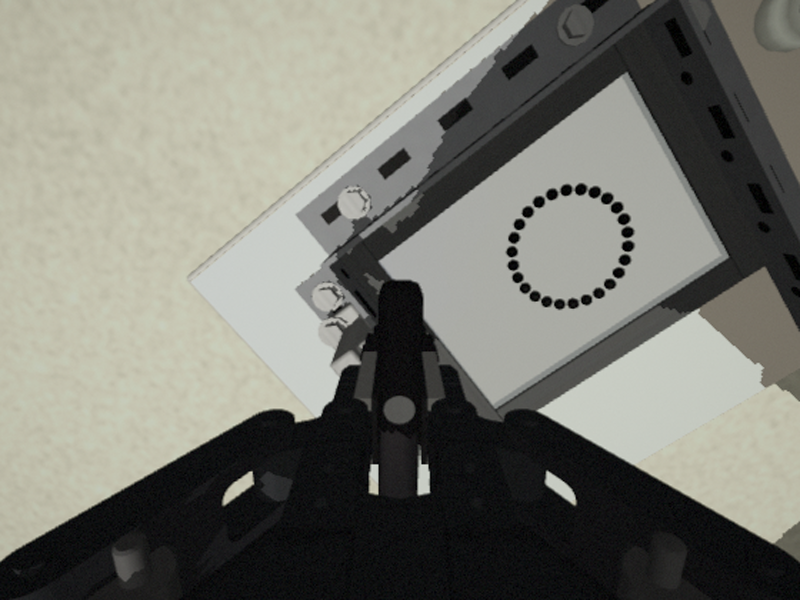

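The bar is turning with the gripper, and the reaction is about 0.14 N m, so the screw is running freely. I'll keep turning with click detection.

```bash
python3 - <<'E'
from h import *
f0,t0,_=pickle.load(open("ft.pkl","rb")); P,th=pickle.load(open("st.pkl","rb"))
pk=0;fine=False;why="end";n=0
while th<3.4 and r.current_t()<58:
    th+=.03 if fine else .08
    r.movel(P-[0,0,.0016*th],down(-.297-th)); T,G=rd(t0,f0,6); m=-T[2]; n+=1; pk=max(pk,m)
    if fine or n%5==0: print(round(th,2),m.round(3),G.round(1),round(r.current_t(),1),r.current_tau()[5].round(3))
    if m>.165: fine=True
    if abs(G[0])+abs(G[1])>12 or m>.34: why="load"; break
    if pk>.21 and m<.12: why="click"; break
pickle.dump((P,th),open("st.pkl","wb")); print(why,th,pk,m,r.current_joint_pos()[5])
E
```

```text
1.0 0.089 [-1.4 -0.1  6.6] 24.5 -0.086
1.4 0.111 [-2.3  0.3  6.8] 26.3 -0.087
1.8 0.106 [-2.2  0.2  7. ] 28.0 -0.088
2.2 0.094 [-2.5  1.1  7.2] 29.8 -0.089
2.6 0.063 [-3.3  1.4 10.2] 31.5 -0.054
3.0 -0.027 [-4.1  1.6 14. ] 33.3 0.018
3.4 -0.046 [-4.8  1.3 18.4] 35.0 0.071
end 3.4000000000000017 0.12234547849656281 -0.045676971169252935 0.6269120225499927
```

```bash
python3 - <<'E'
from h import *
snap("wrist","w5"); print(r.current_opening(),r.current_finger_force(),r.current_eef_pos())
E
```

```text
0.1494036238755502 61.65111064910889 [0.6476815  0.04637916 0.11380959]
```

View pics/w5.png

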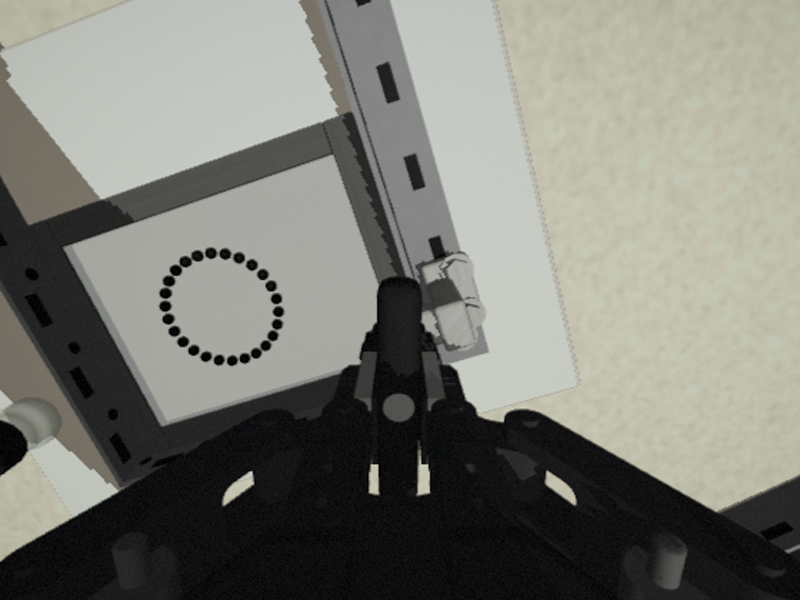

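```bash
python3 - <<'E'
from h import *
f0,t0,_=pickle.load(open("ft.pkl","rb")); P,th=pickle.load(open("st.pkl","rb"))
fingers.release(); r.pause(.1); T,G=rd(t0,f0,6); print("free",T.round(3),G.round(2))
r.movel([P[0],P[1],.22],max_speed=.25); r.pause(.15); T,G=rd(t0,f0,6); print("free",T.round(3),G.round(2),r.current_t(),r.current_joint_pos()[5])
snap("wrist","w6")
c,im=pickle.load(open("w6.pkl","rb")); q=proj([[P[0],P[1],.137]],c)[0]; print(q)
u,v=q.astype(int); u0,v0=u-80,v-60
cv2.imwrite("pics/w6c.png",cv2.resize(im[v0:v0+120,u0:u0+160],(800,600),interpolation=cv2.INTER_CUBIC))
E
```

```text
free [-0.015  0.003  0.022] [-0.37 -0.62  0.07]
free [0.005 0.02  0.026] [ 0.04 -0.47 -0.04] 36.7917 0.6270225324117887
[280.43975203 216.90112046]
```

View pics/w6c.png

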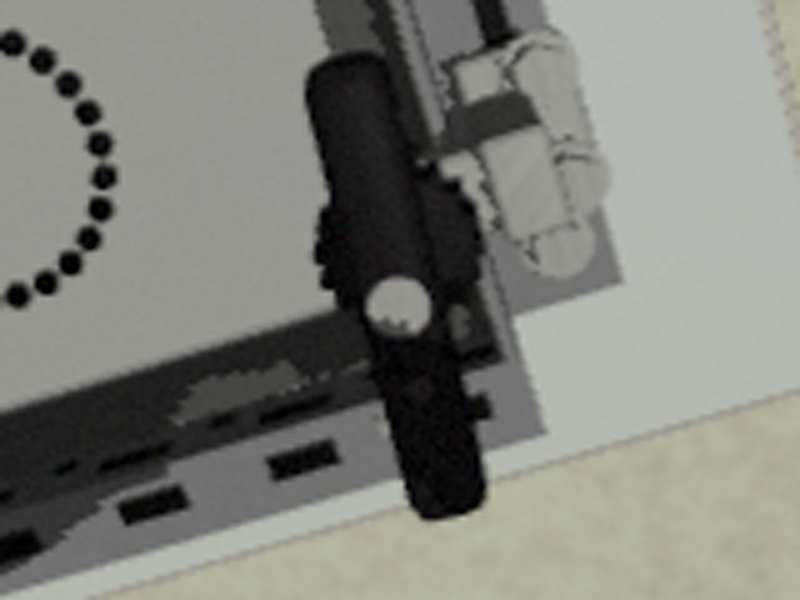

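The bar sprang back about 0.22 rad counter-clockwise when released, running from (345,60) to (447,510) in the crop. The last hold torque was about 0.05 N m, so the hub has clicked and its stop (0.24 rad) wasn't reached. I had been pressing down about 18 N on it, so I'll regrip with no axial load. I'll then turn at most 0.17 rad, which is inside the 0.24 rad margin, to confirm the click.

```bash
python3 - <<'E'
from h import *
f0,t0,_=pickle.load(open("ft.pkl","rb")); P,th=pickle.load(open("st.pkl","rb"))
c,_=pickle.load(open("w6.pkl","rb")); e=ray((np.array([(345,57),(447,513)])+.5)/5-.5+[200,156],.136,c)
L=np.linalg.norm(e[0]-e[1]); a=np.arctan2(*(e[1]-e[0])[[1,0]]); 
psi=-.297-th; d=(a-psi+np.pi/2)%np.pi-np.pi/2; print("len",L.round(4),"mid",e.mean(0).round(4),P,"springback",d.round(3))
assert .1<d<.35 and abs(L-.08)<.008
psi+=d
r.movel([P[0],P[1],.16],down(psi),max_speed=.15); r.pause(.15); t0=rd(0,0,6)
t0,f0=t0
r.movel([P[0],P[1],.1135],max_speed=.08); fingers.grasp(); r.pause(.2)
Q=np.array([P[0],P[1],.1135]); T,G=rd(t0,f0,6); print("grip",T.round(3),G.round(2))
for _ in range(2):
    n=np.array([-np.sin(psi),np.cos(psi),0]); Q+=[0,0,np.clip(G[2]/14e3,-.001,.001)]; Q+=n*np.clip(G@n/3.5e3,-.001,.001)
    r.movel(Q,max_speed=.02); T,G=rd(t0,f0,6); print("null",T.round(3),G.round(2))
s=0;pk=-9
while s<.169:
    s+=.012; r.movel(Q-[0,0,.00001],down(psi-s),max_speed=.0003); T,G=rd(t0,f0,5); print(round(s,3),T[2].round(3),G.round(1),r.current_tau()[5].round(3),round(r.current_t(),1))
    pk=max(pk,T[2])
    if pk>.2 and T[2]<.12: print("click"); break
pickle.dump((Q,psi-s),open("st2.pkl","wb"))
E
```

```text
len 0.0786 mid [0.6456 0.0465 0.136 ] [0.64749139 0.04644241 0.118     ] springback 0.21
grip [-0.203  0.183  0.239] [-1.35 -1.21  4.94]
null [ 0.251 -0.188  0.248] [0.8  0.87 0.95]
null [ 0.071 -0.216  0.24 ] [ 0.42  0.23 -0.56]
0.012 0.219 [ 0.2  0.3 -2.1] 0.267 40.4
0.024 0.235 [ 0.2  0.2 -2.7] 0.26 40.7
0.036 0.212 [-0.1 -0.  -3.7] 0.253 41.0
0.048 0.199 [-0.2 -0.7 -4.5] 0.245 41.4
0.06 0.205 [-0.2 -0.1 -5.4] 0.237 41.7
0.072 0.175 [ 0.1 -0.  -5.8] 0.228 42.0
0.084 0.172 [-0.3 -0.5 -5.4] 0.219 42.4
0.096 0.152 [-0.3 -0.5 -6.6] 0.209 42.7
0.108 0.153 [-0.2 -0.2 -6.6] 0.198 43.0
0.12 0.148 [-0.6 -0.5 -7. ] 0.186 43.4
0.132 0.104 [-0.4 -0.3 -7. ] 0.174 43.7
click
```

The click is confirmed: torque was about 0.25 N m at regrip, then fell steadily as the hub yielded. Next I'll let go, back off and check the glass.

```bash
python3 - <<'E'
from h import *
Q,psi=pickle.load(open("st2.pkl","rb"))
fingers.release(); r.pause(.1); r.movel([Q[0],Q[1],.23],max_speed=.2)
r.move_pose(bed(-.03,0,.31),down(psi)); 
r.pause(.3); print(r.current_t(),r.current_ft_force().round(2)); snap("wrist","w7")
E
```

```text
46.15 [ 0.36 -0.21 -0.54]
```

View pics/w7.png

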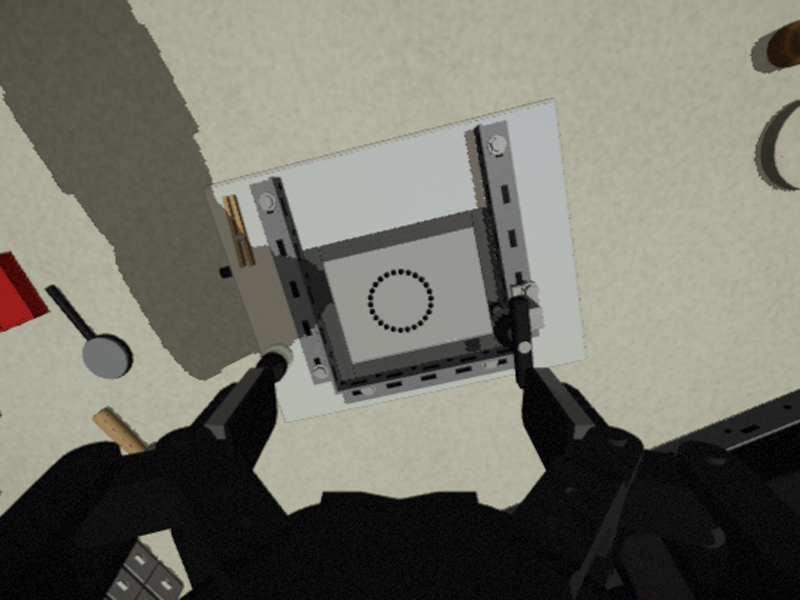

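The glass lies flush and square against the stop (far bar at about (350,375) to (500,345)). The handle is free, the jar and pegs haven't moved, and the robot is clear. Handing in.

```bash
python3 -c "
from h import *
print(r.hand_in())"
```

```text
the job is handed in; nothing more can be done
None
```

I handed in the job with the glass home and square against the stop, the clamp tightened to its click and the handle released, but the foot force can't be read: I missed the first click and turned about 0.2 rad past it (hub stop at 0.24 rad) while pressing down about 18 N, then confirmed the click on a second grip.

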